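# Fold up the handpiece rest and lay the rotary-file handpiece in it

## Robot

A 6-joint arm with a two-finger parallel gripper is mounted at the origin on the work surface; the furniture and walls round the work are solid. World frame = base frame: x ahead of the robot, y to its left, z up, the work surface at z = 0. Lengths are in m, angles in rad, forces in N, time in s.
With the tool pointing down it reaches from about 0.35 to 0.85 m from the base axis. Payload 8.1 kg.
Tool frame: the origin (TCP) lies at the very end of the fingers, on their centre line; the grasp point (between the pads) lies 19 mm behind it; z points along the fingers, y is the line along which they close (so a half turn about z gives the same grasp; the last joint's range is limited). The gripper opens to 93 mm and grips with 3 to 60 N. Pads are 15 mm wide; open, the fingers measure 128 mm over their backs; the gripper's body (75 mm by 188 mm) begins 65 mm behind the grasp point.
Start: joints at [1.115, 0.13, 1.488, -0, 1.523, -0.085], TCP at [0.217, 0.559, 0.219] pointing down, gripper open.
Joint ranges: [-2.96, 2.96], [-0.89, 2.26], [0.02, 2.5], [-1.34, 4.48], [0, 2.73], [-2.66, 2.66]. Speed limits (rad/s): [2.39, 2.39, 2.79, 3.14, 3.14, 3.14].

## Interface

Orientations are given as a 3x3 rotation matrix whose columns are the frame's x, y, z axes.
In Python, from rig import r gives the robot as it stands.
- The arm moves only by the shell command python3 -m jog 'ROWS' [FORCE]. ROWS is a JSON object whose one key "motion" holds one flat list of numbers, 5 for each row, row after row: the opening, from 0 (shut) to 1 (fully open), then the shift along the tool's x, y, z in units of 30 mm (1.0 is 30 mm), then the turn about the tool's z in units of 6 degrees (1.0 is 6 degrees). A call has 1 to 12 rows; each row shifts and turns the commanded pose from where the row before left it, along the tool's axes as they then stand; what a row does not reach is not made up. A row lasts 1/10 s, in which the tool goes at most 50 mm and 8.59 degrees, less where a joint would pass 70% of its speed; a pose out of reach is approached as far as the arm can. A call is refused whole if a number of a shift passes 1 or a number of a turn 1, either way. A call with a gripper value outside its range is refused whole. The fingers move at their own pace and stop on an object; FORCE is the grip in N (left out, the last holds). Time passes only in rows, so rows that do not move let the fingers close. It gives the time, the measured TCP pose, the force, the opening and the grip force at its end, in the units of the state.
- r.sense(): the state, without advancing time (a new reading comes with each control period).
- r.capture(name): name is "scene" or "side" or "wrist"; returns a dict with "frame" (400x640x3 uint8, blue, green, red), "fov_y" (degrees; the focal length in pixels is half the picture's height over the tangent of half this angle, whatever the lens; pixels are square), "cx", "cy" (the principal point, pixels), "eye" and "orientation" of the camera in the world. Camera axes: x right, y down, z forward; pixel columns grow to the right and rows downward; lengths in m; the calibration is good to about 2 mm. A picture is of the moment at which its call begins. There is no depth.
- r.job_done(): hands the job in; it is judged then, once.
The state is a dict: "clock": time; "q": joint angles; "dq": joint speeds; "tau": joint torques, N m; "ee_pos": TCP position; "eef_rot": TCP orientation; "ft_force": force on the tool from outside, world axes, zero at the start; "moment": the same for the moment, N m; "grip_width": finger opening in m; "finger_force": force on a finger pad.
Only numpy, scipy, OpenCV 4.12 (cv2) and the standard library are available. Lean on these libraries where they do the work, as an engineer would, in place of code of your own. Each camera call takes 0.05 s, during which the arm holds its last target. There are 200 camera calls.

## Task

Get the filing place ready: fold the white back of the handpiece rest up to 40 degrees (the red line on its arc), where its stiff hinge holds it. Then take the handpiece and lay it gently in the two black saddles on the sloping back, file bit uppermost and the body down against the stop. Leave the two varnish bottles and the powder tub where they are.

Things in the scene. Friction and masses are not known exactly. Their poses are not given: they have to be found in the camera images.
- rest: Folding handpiece rest, fixed on the table left of the pink tool case: dark base plate 160 x 110 mm, 11 mm high, white back hinged at its near edge. Origin: centre of the underside; x away from the hinge edge, y left along the hinge, z up. Hinge line at x = -66, z = 21 mm. At y = -59 mm an arc stay, radius 58 mm about the hinge, marked each 10 degrees, 40 in red; its clamp screw reaches y = -71.
- back (a joint): Angle of the white back about its hinge, rad: 0 = folded flat on the base, grows as its far edge rises; 0.698 = 40 degrees, limit 1.571. The back is 142 mm long from the hinge, 98 mm wide, 6 mm thick (3 mm either side of the hinge plane), 0.26 kg. Dry friction of 0.9 N m (9 to 12 N at the tab to raise it): it stays where it is left, also with the handpiece on it.
- back_hinge (a point): Point on the hinge line at the middle of its width: origin of the back's frame, whose x runs up the white face away from the hinge, y to the left along the hinge, z out of the face. The other back_ points have the same axes.
- back_tab (a point): Middle of the top of the orange lifting tab, at (106, -30, 33) mm in the back's frame. The tab is an upright plate 28 mm long (x), 10 mm thick (y), its top 30 mm above the white face, with a flange 3 mm high and 20 mm wide at its foot. Pinch it across y.
- back_cradle (a point): Where the middle of the handpiece's underside lies when home, at (79, 17, 11) mm in the back's frame. Two black saddles, 12 mm long, stand 43 mm above and below it along x. Their floor (z = 0 of this point) is 8 mm above the white face; they are 26 mm wide inside up to 10 mm above the floor, then flare to 19 mm, at most 46 mm wide outside. Between them nothing stands on the white face.
- back_stop (a point): Face of the stop, at (20, 17, 11) mm in the back's frame, 59 mm down the slope from the cradle point: a black yoke of two prongs, 16 mm above the saddles' floor, 18 mm apart. The end of the handpiece's body rests on it and the thin tail passes between the prongs.
- handpiece: White rotary-file handpiece, 189 mm long over bit and tail, 24 mm thick, 0.11 to 0.22 kg, lying on the table left of the rest. Origin: middle of the underside. Long axis y: gold file bit towards -y, black tail towards +y; z up. The firm body to grip is 118 mm long (y = -59 to +59), 21 mm wide (x), 23 mm high. It does not roll.
- handpiece_bit (a point): Tip of the gold file bit, on the handpiece's axis at (0, -90, 12) mm in the handpiece's frame.
- varnish_red: Bystander: red varnish bottle with black cap, 31 x 31 x 72 mm, standing behind the rest, by the cabinet. Origin: centre of the underside.
- varnish_teal: Bystander: teal varnish bottle with white cap, 31 x 31 x 72 mm, standing behind the rest, by the cabinet. Origin: centre of the underside.
- powder_tub: Bystander: white screw-lid tub, 55 mm across, 44 mm high, left of the handpiece. Origin: centre of the underside.

How it is judged:
On the way:
1. the back is folded up to between 35 and 45 degrees while the handpiece is not yet on it (value of joint back between 0.611 and 0.785 rad and distance between handpiece and back_cradle above 0.07 m), for 0.3 s.
At the end, for the whole second after the job is handed in: The back stands at 35 to 45 degrees; the handpiece lies still in both saddles, bit uppermost: origin within 6 mm of the cradle point across the slope, 5 mm below to 8 mm above it along the slope, within 5 mm of the saddles' floor, in line within 7 degrees. Bystanders moved by less than 25 mm (value of joint back between 0.611 and 0.785 rad and x of handpiece in the frame of back_cradle between -0.005 and 0.008 m and y of handpiece in the frame of back_cradle between -0.006 and 0.006 m and z of handpiece in the frame of back_cradle between -0.005 and 0.005 m and angle between the y axis of handpiece and the x axis of back_cradle, either way round below 0.12 rad and x of handpiece_bit in the frame of back_cradle above 0.06 m and linear speed of handpiece below 0.02 m/s and velocity of joint back below 0.05 rad/s); the robot touches nothing.
It fails at once if the red varnish bottle is moved by more than 25 mm (distance of varnish_red from where it was at the start of the episode above 0.025 m).
It fails at once if the teal varnish bottle is moved by more than 25 mm (distance of varnish_teal from where it was at the start of the episode above 0.025 m).
It fails at once if the powder tub is moved by more than 25 mm (distance of powder_tub from where it was at the start of the episode above 0.025 m).
It fails at once if the handpiece is knocked against or dropped on the rest (more than 35 N) (contact force between handpiece and rest above 35 N).
It also fails if it takes over 54 s, if anything falls off the work surface, if the arm or the gripper's body presses on something with over 40 N, if the wrist force passes 120 N, or if a joint passes its speed limit or range.

## Working session

There is one attempt and no reset: what is moved stays moved. The work goes in short steps, Python scripts to look and compute and a shell command to move; the robot and the scene stay as the last step left them, time stands still between calls to the robot, and variables do not carry over. Pictures are saved under pics/ and viewed, at most 10 in all, crops included, and the job is handed in when it is done.

```bash
mkdir -p pics; ls
cat > h.py <<'E'
import numpy as np,cv2
from rig import r
def shot(n,f):
    c=r.capture(n); cv2.imwrite('pics/'+f,c['frame'])
    np.savez('pics/'+f+'.npz',**c); return c
def K(c):
    f=200/np.tan(np.radians(c['fov_y'])/2); return f,float(c['cx']),float(c['cy'])
def ray(c,u,v):
    f,cx,cy=K(c); d=np.array(c['orientation'])@np.array([(u-cx)/f,(v-cy)/f,1]); return np.array(c['eye']),d
def onz(c,u,v,z):
    e,d=ray(c,u,v); return e+d*(z-e[2])/d[2]
def proj(c,p):
    f,cx,cy=K(c); q=np.array(c['orientation']).T@(np.array(p)-np.array(c['eye'])); return np.array([cx+f*q[0]/q[2],cy+f*q[1]/q[2]])
def load(f): return dict(np.load('pics/'+f+'.npz'))
E
python3 - <<'E'
from h import *
for n in ('scene','side','wrist'):
    c=shot(n,n+'0.png'); print(n,c['eye'],np.round(c['orientation'],3).tolist(),c['fov_y'],c['cx'],c['cy'])
s=r.sense(); print(s)
E
```

```text
pics
scene [ 0.04270827 -0.11256318  0.68615945] [[0.695, -0.494, 0.522], [-0.719, -0.479, 0.503], [0.002, -0.725, -0.689]] 48.06484766048493 323.2932244583154 207.6643840090795
side [ 0.18459598 -0.19790684  0.62226791] [[0.858, -0.34, 0.385], [-0.513, -0.567, 0.645], [-0.001, -0.75, -0.661]] 53.885898695730326 315.31686014650194 203.5005031342041
wrist [0.14819044 0.58608715 0.38381995] [[0.362, 0.898, 0.251], [0.932, -0.348, -0.099], [-0.001, 0.269, -0.963]] 66.87693807716418 312.9193718630156 196.00845023873552
{'clock': 0.15, 'q': array([ 1.11462210e+00,  1.30982716e-01,  1.48902438e+00, -1.26448167e-06,
        1.52301413e+00, -8.54078417e-02]), 'dq': array([ 0.00020204, -0.00278675, -0.00290705, -0.00060825,  0.00178235,
        0.00046111]), 'tau': array([ 7.82473635e-04, -5.60467708e+01, -4.92341530e+01,  7.68852909e-02,
        3.02267354e-02, -3.56550663e-05]), 'ee_pos': array([0.21718666, 0.55883825, 0.21783401]), 'eef_rot': array([[-9.32049918e-01,  3.62329348e-01, -6.28174740e-04],
       [ 3.62329872e-01,  9.32049042e-01, -1.28304621e-03],
       [ 1.20604370e-04, -1.42346959e-03, -9.99998980e-01]]), 'ft_force': array([0.1952115 , 0.45441541, 0.5347995 ]), 'moment': array([0.0168965 , 0.02148116, 0.04299505]), 'finger_force': 0.0, 'grip_width': 0.09317865056979914}
```

View pics/scene0.png

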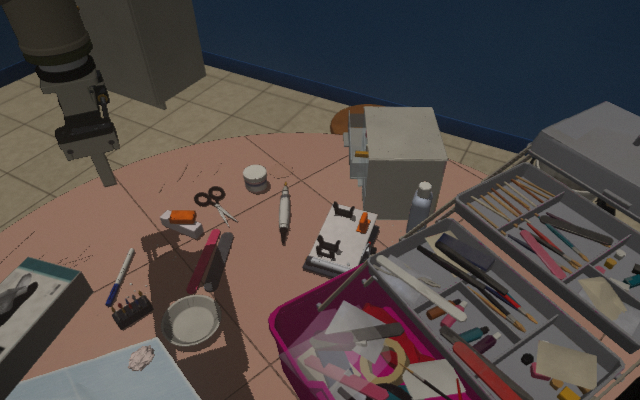

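View pics/side0.png

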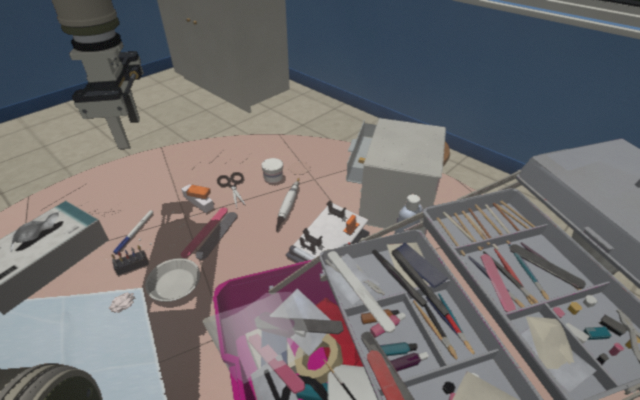

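View pics/wrist0.png

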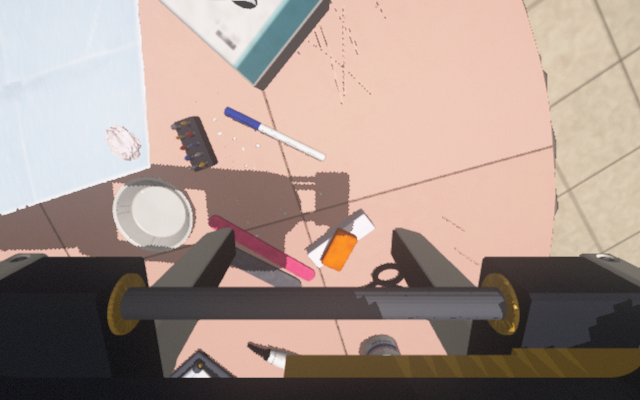

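The scene shot shows the rest at about (343,240), the handpiece at (285,210) and the tub at (255,178). I'll enlarge both static views.

Run:
```python
import cv2,numpy as np
a=cv2.imread('pics/scene0.png')[165:285,240:440]; b=cv2.imread('pics/side0.png')[150:270,250:450]
cv2.imwrite('pics/crop0.png',np.vstack([cv2.resize(x,(500,300),interpolation=cv2.INTER_CUBIC) for x in(a,b)]))
cv2.imwrite('pics/crop0.png',cv2.resize(a,(800,480),interpolation=cv2.INTER_CUBIC))
cv2.imwrite('pics/crop1.png',cv2.resize(b,(800,480),interpolation=cv2.INTER_CUBIC))
```

```text
(no output)
```

View pics/crop0.png

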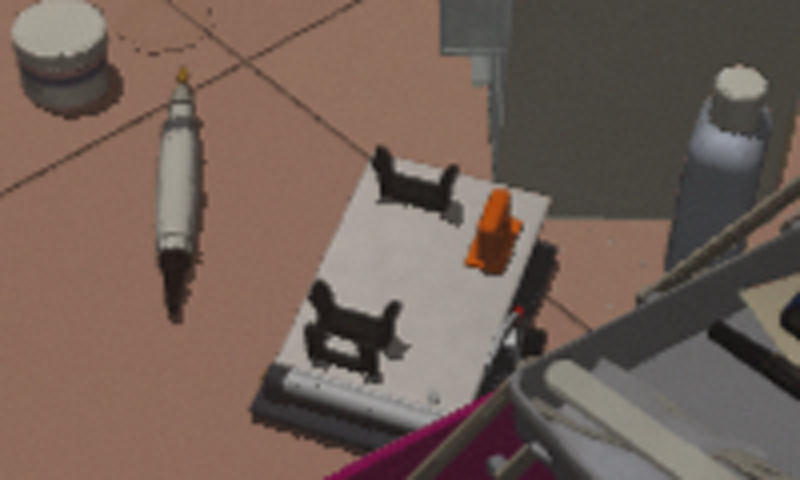

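View pics/crop1.png

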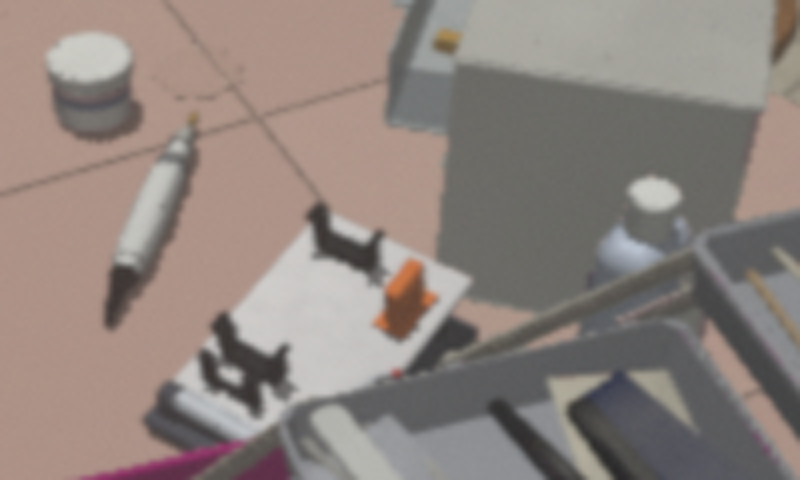

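The crops show the orange tab top at about (495,203) in crop 0 and (405,275) in crop 1. The saddle prongs, the gold bit (183,72) / (193,117) and the black tail tip (177,318) / (110,322) are all clear. The varnish bottles aren't visible. Next I'll fit the poses.

```bash
cat > fit.py <<'E'
from h import *
from scipy.optimize import least_squares
S,D=load('scene0.png'),load('side0.png')
a=lambda X,Y:(240+X/4,165+Y/4); b=lambda X,Y:(250+X/4,150+Y/4)
B={(142,49,3):((395,155),(325,207)),(142,-49,3):((550,200),(472,277)),(106,-30,33):((496,203),(405,275)),
(122,40,30):((380,150),(317,207)),(122,-6,30):((455,168),(379,235)),(36,40,30):((319,285),(218,318)),(36,-6,30):((397,303),(284,350))}
H={(0,-90,12):((183,72),(193,117)),(0,99,12):((177,318),(110,322))}
Rz=lambda t:np.array([[np.cos(t),-np.sin(t),0],[np.sin(t),np.cos(t),0],[0,0,1]])
def back(p,q):   # back-frame point mm -> world; p=[x,y,yaw], angle q
    c,s=np.cos(q),np.sin(q); x,y,z=np.array(q_:=p[:2]).tolist()+[0]
    return lambda P: np.array([p[0],p[1],0])+Rz(p[2])@(np.array([-66+c*P[0]-s*P[2],P[1],21+s*P[0]+c*P[2]])/1000)
def obj(p): return lambda P: np.array([p[0],p[1],0])+Rz(p[2])@(np.array(P)/1000)
def res(T,M): return np.concatenate([np.r_[proj(S,T(P))-a(*m[0]),proj(D,T(P))-b(*m[1])] for P,m in M.items()])
if __name__=='__main__':
    f=least_squares(lambda p:res(back(p[:3],p[3]),B),[.45,.2,.8,0.0],loss='soft_l1')
    print('rest',f.x.round(4),f.fun.round(1).reshape(-1,4).tolist())
    g=least_squares(lambda p:res(obj(p),H),[.4,.35,2.3]); print('hp',g.x.round(4),g.fun.round(1))
    f0=least_squares(lambda p:res(back(p,0),B),f.x[:3],loss='soft_l1'); print(f0.x.round(4),f0.fun.round(1).tolist())
    T=back(f.x[:3],f.x[3])
    print('tab',T((106,-30,33)),'cradle',T((79,17,11)))
    print('tub top',onz(S,*a(62,25),.044),'bottle grey top',onz(S,*a(742,85),.1),'cab',onz(S,*a(495,200),0))
E
python3 fit.py
```

```text
rest [0.5037 0.278  0.3899 0.1547] [[-5.9, -1.2, -0.1, -0.1], [0.3, -0.3, 1.1, 0.6], [-0.4, 1.0, 0.6, -0.3], [-2.0, 0.1, -0.8, -0.8], [0.9, 1.4, 1.7, 0.8], [-2.6, -0.5, -0.4, -1.7], [0.5, 1.6, 1.4, 0.1]]
hp [0.4903 0.4341 2.3875] [-0.3  0.2  0.4 -0.4 -0.  -0.3 -0.1  0.5]
[0.5111 0.2874 0.4114] [-7.4, 2.0, -0.2, 3.2, -2.2, 2.0, 0.4, 3.0, -1.4, 0.1, 1.9, -0.7, -2.6, 1.0, 0.5, 0.5, -0.3, 1.9, 2.7, 1.7, -2.2, -4.5, 2.0, -5.0, 0.7, -2.9, 3.8, -3.7]
tab [0.5462671  0.26303836 0.06994046] cradle [0.50686194 0.29765818 0.04404254]
tub top [0.50873104 0.55040712 0.044     ] bottle grey top [0.67405477 0.21198148 0.1       ] cab [0.6077214 0.3088943 0.       ]
```

```bash
sed -i 's/(142,49,3):((395,155),(325,207)),//; s/(122,40,30)/(122,38,29)/; s/(122,-6,30)/(122,-4,29)/; s/(36,40,30)/(36,38,29)/; s/(36,-6,30)/(36,-4,29)/' fit.py
cat >> fit.py <<'E'
    # base near-left corner check, cabinet
    R=obj(f.x[:3])
    for P in ((-80,55,0),(-80,55,11)): print(P,'crop0',(proj(S,R(P))-[240,165])*4,'crop1',(proj(D,R(P))-[250,150])*4)
    e=onz(S,364,213,0); print('cab FL bottom',e,'side',onz(D,361,224,0))
    for z in (.1,.15,.2,.25,.3): print(z,proj(S,[e[0],e[1],z]))
    print('cab FR bottom',onz(S,409,216,0), 'tub',onz(D,250+89/4,150+52/4,.044))
E
python3 fit.py
```

```text
rest [0.5039 0.278  0.3953 0.1645] [[0.3, -0.9, 1.1, 0.0], [-0.4, 0.7, 0.6, -0.7], [-1.2, 0.4, -0.2, -0.5], [-0.2, 1.1, 0.8, 0.3], [-1.5, 0.1, 0.5, -0.9], [-0.4, 1.6, 0.7, -0.0]]
hp [0.4903 0.4341 2.3875] [-0.3  0.2  0.4 -0.4 -0.  -0.3 -0.1  0.5]
[0.5097 0.2848 0.454 ] [-2.9, 1.9, -0.2, 2.8, -1.5, 0.4, 1.7, -0.4, -2.6, 2.7, 0.0, 2.1, -1.8, 2.6, 1.2, 2.1, -0.4, -2.1, 2.9, -2.5, 0.9, -1.7, 3.7, -2.5]
tab [0.54609636 0.26306999 0.0709096 ] cradle [0.50673829 0.29757351 0.04478588]
tub top [0.50873104 0.55040712 0.044     ] bottle grey top [0.67405477 0.21198148 0.1       ] cab [0.6077214 0.3088943 0.       ]
(-80, 55, 0) crop0 [246.80528789 417.15910952] crop1 [143.29909061 425.4052921 ]
(-80, 55, 11) crop0 [246.08586563 402.73877825] crop1 [142.21528523 411.25734981]
cab FL bottom [0.61289295 0.31255876 0.        ] side [0.59919895 0.2957342  0.        ]
0.1 [367.14686887 177.87309017]
0.15 [368.90484951 158.24963895]
0.2 [370.80588398 137.02935015]
0.25 [372.86817411 114.00904563]
0.3 [375.1131465   88.94955129]
cab FR bottom [0.67401326 0.23605796 0.        ] tub [0.50726736 0.55429592 0.044     ]
```

```bash
python3 - <<'E'
from fit import *
def tri(p,q):
    A=[];bb=[]
    for c,x in((S,p),(D,q)):
        e,d=ray(c,*x); d/=np.linalg.norm(d); M=np.eye(3)-np.outer(d,d); A.append(M);bb.append(M@e)
    x=np.linalg.lstsq(np.vstack(A),np.concatenate(bb),rcond=None)[0]; return x.round(3),(proj(S,x)-p).round(1)
print('tray corner',tri(a(520,380),b(285,402)))
print('bottle cap',tri(a(740,85),b(655,192)))
print('cab top FL',tri(a(520,-30),b(460,62)))
rest=[.5039,.278,.3953]
I=np.linalg.inv
for n,P in(('tray',tri(a(520,380),b(285,402))[0]),('cap',tri(a(740,85),b(655,192))[0])): print(n,'in rest frame',Rz(rest[2]).T@(P-[*rest[:2],0]))
T=back(rest,.1645); U=back(rest,.698)
for t in(.1645,.25,.4,.55,.698,.73): print(t,back(rest,t)((106,-30,33)).round(4),back(rest,t)((106,-30,18)).round(4))
print('cradle40',U((79,17,11)))
# move from start
s=r.sense();Rt=s['eef_rot']; 
print('yaw toolx',np.degrees(np.arctan2(Rt[1,0],Rt[0,0])))
E
# enlarged later
```

```text
tray corner (array([0.388, 0.127, 0.192]), array([ 0.1, -1.2]))
bottle cap (array([0.635, 0.193, 0.136]), array([ 0. , -0.3]))
cab top FL (array([0.596, 0.298, 0.165]), array([-0.2,  1.4]))
tray in rest frame [-0.16510976 -0.09472368  0.192     ]
cap in rest frame [ 0.08825748 -0.12892954  0.136     ]
0.1645 [0.5461 0.2631 0.0709] [0.5483 0.264  0.0561]
0.25 [0.5418 0.2613 0.0792] [0.5452 0.2627 0.0647]
0.4 [0.5328 0.2575 0.0927] [0.5382 0.2598 0.0789]
0.55 [0.522  0.2531 0.1045] [0.5293 0.2561 0.0918]
0.698 [0.5099 0.248  0.1144] [0.5188 0.2517 0.1029]
0.73 [0.5071 0.2468 0.1163] [0.5164 0.2507 0.1051]
cradle40 [0.48577568 0.28885795 0.08019967]
yaw toolx 158.7566492596581
```

Run:
```python
import cv2,numpy as np
a=cv2.imread('pics/scene0.png')[140:300,300:500]; a=cv2.convertScaleAbs(a,alpha=1.6)
cv2.imwrite('pics/crop2.png',cv2.resize(a,(750,600),interpolation=cv2.INTER_CUBIC))
```

```text
(no output)
```

View pics/crop2.png

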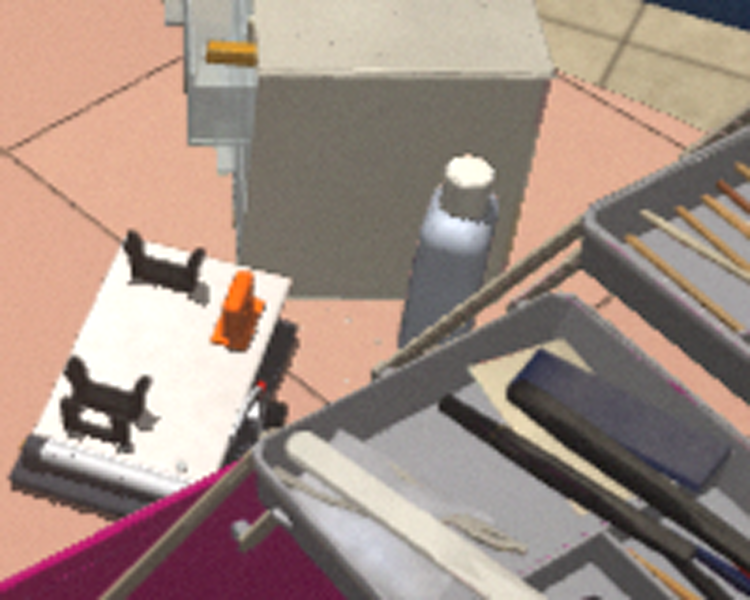

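The brightened view shows the tray rim passing right of the rest: corner at crop (265,470), far corner near (560,300). A grey bottle with a white cap stands at (445,250). I'll check the gripper's clearance to both.

Run:
```python
from fit import *
c2=lambda X,Y:(300+X/3.75,140+Y/3.75)
rest=[.5039,.278,.3953]
rf=lambda P:(Rz(rest[2]).T@(np.array(P)-[*rest[:2],0])).round(3)
for X,Y in((255,455),(380,370),(470,325),(560,295)): print('rim',rf(onz(S,*c2(X,Y),.19)))
for v in((285,402),(450,362),(635,320)): print('rim side',rf(onz(D,*b(*v),.19)))
print('rod top',rf(onz(S,*c2(590,215),.25)))
```

```text
rim [-0.17  -0.093  0.19 ]
rim [-0.109 -0.127  0.19 ]
rim [-0.071 -0.155  0.19 ]
rim [-0.04  -0.186  0.19 ]
rim side [-0.162 -0.093  0.19 ]
rim side [-0.109 -0.131  0.19 ]
rim side [-0.048 -0.177  0.19 ]
rod top [-0.057 -0.189  0.25 ]
```

```bash
python3 -m jog '{"motion":[0.45,0,0,0,-1, 0.45,0,0,0,-1, 0.45,0,0,0,-1, 0.45,0,0,0,-1, 0.45,0,0,0,-1, 0.45,0,0,0,-1, 0.45,0,0,0,-1, 0.45,0,0,0,-0.3, 0.45,0,0,0,0]}' 40
cat > go.py <<'E'
from fit import *
import sys
rest=[.5039,.278,.3953]
def to(P,yaw=None):
    s=r.sense();Rt=s['eef_rot']; d=Rt.T@(np.array(P)-s['ee_pos'])/.03
    w=np.arctan2(Rt[1,0],Rt[0,0]); t='' if yaw is None else np.degrees((w-yaw+np.pi)%(2*np.pi)-np.pi)/6
    print('units',d.round(2),'turn',t,'yaw',np.degrees(w).round(1),'pos',s['ee_pos'].round(4),'clk',s['clock'],'F',s['ft_force'].round(1))
E
python3 - <<'E'
from go import *
g=lambda q:back(rest,q)((99,-30,25))-[0,0,.006]
to(g(.1645)+[0,0,.06],rest[2]+np.pi); to(g(.1645))
t=Rz(rest[2])
for q0,q1 in zip(np.linspace(.1645,.70,9)[:-1],np.linspace(.1645,.70,9)[1:]):
    d=t.T@(g(q1)-g(q0))/.03; print((-d[0]).round(3),d[1].round(3),(-d[2]).round(3))
E
```

```text
clock: 1.05
ee_pos: [0.2173, 0.559, 0.2183]
eef_rot: [[-0.923, -0.384, -0.0], [-0.384, 0.923, -0.001], [0.001, -0.0, -1.0]]
ft_force: [0.0, 0.4, -0.6]
grip_width: 0.042
finger_force: 0.0
units [ -6.15 -13.31   3.42] turn -0.01199725295047997 yaw -157.4 pos [0.2173 0.559  0.2183] clk 1.05 F [ 0.   0.4 -0.6]
units [ -6.15 -13.31   5.42] turn  yaw -157.4 pos [0.2173 0.559  0.2183] clk 1.05 F [ 0.   0.4 -0.6]
0.098 0.0 -0.206
0.112 0.0 -0.199
0.125 -0.0 -0.191
0.137 0.0 -0.182
0.149 0.0 -0.172
0.16 -0.0 -0.162
0.171 0.0 -0.151
0.18 -0.0 -0.139
```

```bash
python3 -m jog '{"motion":[0.45,-0.5,-1,0,0, 0.45,-0.5,-1,0,0, 0.45,-0.5,-1,0,0, 0.45,-0.5,-1,0,0, 0.45,-0.5,-1,0,0, 0.45,-0.5,-1,0,0, 0.45,-0.5,-1,0,0, 0.45,-0.5,-1,0,0, 0.45,-0.5,-1,0,0, 0.45,-0.5,-1,0,0, 0.45,-0.5,-1,0,0, 0.45,-0.5,-1,0,0]}'
python3 -m jog '{"motion":[0.45,-0.15,-0.65,0,0, 0.45,0,-0.65,0.4,0, 0.45,0,0,0.8,0, 0.45,0,0,0.8,0, 0.45,0,0,0.8,0, 0.45,0,0,0.6,0, 0.45,0,0,0,0]}'
python3 - <<'E'
from go import *
g=lambda q:back(rest,q)((99,-30,25))-[0,0,.006]
to(g(.1645)); c=shot('scene','s1.png'); d=shot('side','d1.png')
i=np.vstack([cv2.resize(x['frame'][y:y+100,z:z+200],(600,300),interpolation=cv2.INTER_CUBIC) for x,y,z in((c,160,270),(d,180,270))])
cv2.imwrite('pics/v1.png',i)
E
```

```text
clock: 2.25
ee_pos: [0.5226, 0.2947, 0.2185]
eef_rot: [[-0.924, -0.382, -0.0], [-0.382, 0.924, -0.0], [0.0, 0.0, -1.0]]
ft_force: [1.1, -0.4, -0.5]
grip_width: 0.042
finger_force: 0.0
clock: 2.95
ee_pos: [0.5385, 0.2606, 0.1129]
eef_rot: [[-0.924, -0.382, -0.006], [-0.382, 0.924, -0.002], [0.006, 0.0, -1.0]]
ft_force: [0.4, -0.3, -0.5]
grip_width: 0.0419
finger_force: 0.0
units [-0.09 -0.02  1.9 ] turn  yaw -157.5 pos [0.5385 0.2606 0.1129] clk 2.95 F [ 0.4 -0.3 -0.5]
```

View pics/v1.png

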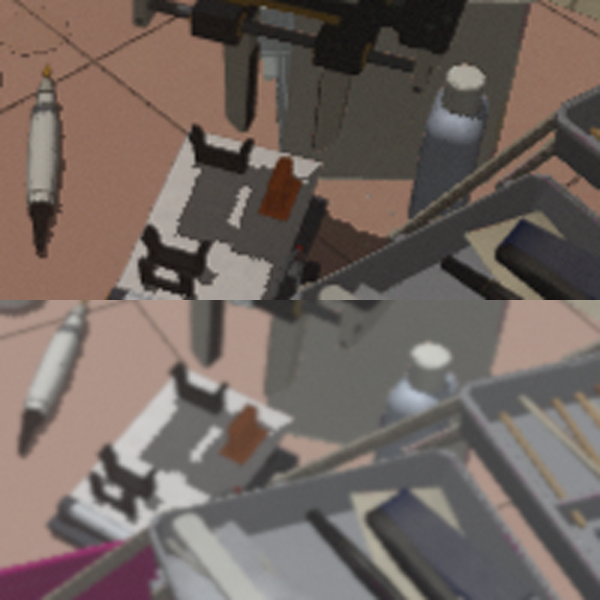

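The fingers straddle the tab, with tips at about (240,128) and (325,148) in the upper panel and the shadowed orange tab at (282,187). The grey bottle stands clear of the gripper. I'll check the projection, then descend.

```bash
python3 - <<'E'
from go import *
c=load('s1.png'); p=np.array([.5385,.2606,.1129]); y=np.array([-.382,.924,0])
for k in(.03,-.03): print((proj(c,p+k*y)-[270,160])*3)
E
python3 -m jog '{"motion":[0.45,-0.05,0,0.5,0, 0.45,-0.04,0,0.5,0, 0.45,0,0,0.5,0, 0.45,0,0,0.4,0, 0.45,0,0,0,0]}'
```

```text
[234.78860446 117.52789178]
[326.29806343 141.66226469]
clock: 3.55
ee_pos: [0.5413, 0.2618, 0.0564]
eef_rot: [[-0.924, -0.384, -0.005], [-0.384, 0.924, -0.002], [0.005, 0.0, -1.0]]
ft_force: [-0.1, -0.5, -0.6]
grip_width: 0.042
finger_force: 0.0
```

```bash
python3 -m jog '{"motion":[0,0,0,0,0, 0,0,0,0,0, 0,0,0,0,0, 0,0,0,0,0, 0,0,0,0,0, 0,0,0,0,0]}' 40
python3 -m jog '{"motion":[0,0.05,0,-0.1,0, 0,0.05,0,-0.1,0]}'
```

```text
clock: 4.15
ee_pos: [0.5434, 0.2636, 0.0603]
eef_rot: [[-0.923, -0.384, 0.001], [-0.384, 0.923, 0.002], [-0.001, 0.001, -1.0]]
ft_force: [-2.3, 5.1, 3.2]
grip_width: 0.0097
finger_force: 40.0
clock: 4.35
ee_pos: [0.5409, 0.2625, 0.0651]
eef_rot: [[-0.923, -0.384, 0.001], [-0.384, 0.923, 0.002], [-0.002, 0.001, -1.0]]
ft_force: [3.5, 7.9, -10.7]
grip_width: 0.0096
finger_force: 40.0
```

```bash
python3 -m jog '{"motion":[0,0.055,0,-0.1,0, 0,0.055,0,-0.1,0, 0,0.06,0,-0.095,0, 0,0.065,0,-0.095,0, 0,0.07,0,-0.09,0, 0,0.07,0,-0.09,0, 0,0.075,0,-0.085,0, 0,0.075,0,-0.085,0, 0,0,0,0,0]}'
python3 -m jog '{"motion":[0,0.08,0,-0.08,0, 0,0.08,0,-0.08,0, 0,0.085,0,-0.075,0, 0,0.085,0,-0.075,0, 0,0.09,0,-0.07,0, 0,0.09,0,-0.07,0, 0,0,0,0,0, 0,0,0,0,0]}'
python3 - <<'E'
from go import *
g=lambda q:back(rest,q)((99,-30,25))-[0,0,.006]
p=r.sense()['ee_pos']; print([(q,(Rz(rest[2]).T@(p-g(q))*1000).round(1)) for q in(.6,.65,.7,.75)])
c=shot('scene','s2.png'); d=shot('side','d2.png')
i=np.vstack([cv2.resize(x['frame'][y:y+100,z:z+160],(480*5//4,375),interpolation=cv2.INTER_CUBIC)[:300] for x,y,z in((c,185,290),(d,185,290))])
cv2.imwrite('pics/v2.png',i)
E
```

```text
clock: 5.25
ee_pos: [0.5251, 0.2558, 0.0866]
eef_rot: [[-0.923, -0.384, -0.001], [-0.384, 0.923, 0.001], [0.001, 0.001, -1.0]]
ft_force: [0.3, 4.9, -7.8]
grip_width: 0.0097
finger_force: 40.0
clock: 6.05
ee_pos: [0.5108, 0.2498, 0.0998]
eef_rot: [[-0.923, -0.384, -0.002], [-0.384, 0.923, 0.0], [0.002, 0.001, -1.0]]
ft_force: [0.3, 5.5, -9.0]
grip_width: 0.0097
finger_force: 40.0
[(0.6, array([-6.1,  1.3,  8.3])), (0.65, array([-2.2,  1.3,  5. ])), (0.7, array([1.9, 1.3, 1.9])), (0.75, array([ 6.1,  1.3, -1. ]))]
```

View pics/v2.png

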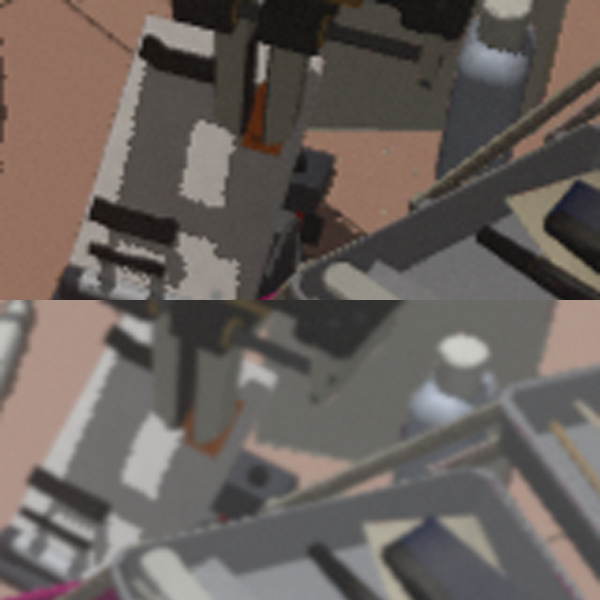

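The back is up with the fingers still on the tab at (260,100); the robot reading gives about 0.69 rad. Now I'll release, lift and measure the angle.

```bash
python3 -m jog '{"motion":[0.4,0,0,0,0, 0.4,0,0,0,0, 0.4,0,0,0,0, 0.4,0,0,-0.3,0, 0.4,0,0,-0.6,0, 0.4,0,0,-1,0, 0.4,0,0,-1,0, 0.4,0,0.8,-0.5,0, 0.4,0.3,0.9,0,0, 0.4,0.3,0.9,0,0, 0.4,0.3,0.9,0,0, 0.4,0.3,0.9,0,0]}'
python3 - <<'E'
from go import *
from fit import *
def tri(p,q):
    A=[];bb=[]
    for c,x in((S,p),(D,q)):
        e,d=ray(c,*x); d/=np.linalg.norm(d); M=np.eye(3)-np.outer(d,d); A.append(M);bb.append(M@e)
    x=np.linalg.lstsq(np.vstack(A),np.concatenate(bb),rcond=None)[0]; return x.round(3),(proj(S,x)-p).round(1)
print('drawer corner',tri(a(440,50),b(390,125)))
c=shot('scene','s3.png'); d=shot('side','d3.png')
i=np.vstack([cv2.resize(x['frame'][y:y+75,z:z+150],(600,300),interpolation=cv2.INTER_CUBIC) for x,y,z in((c,200,290),(d,190,285))])
cv2.imwrite('pics/v3.png',i)
E
```

```text
clock: 7.35
ee_pos: [0.4276, 0.3583, 0.2046]
eef_rot: [[-0.924, -0.383, 0.001], [-0.383, 0.924, 0.001], [-0.001, 0.0, -1.0]]
ft_force: [0.3, 0.8, 0.3]
grip_width: 0.0371
finger_force: 0.0
drawer corner (array([0.58 , 0.331, 0.109]), array([-0.1,  0.7]))
```

View pics/v3.png

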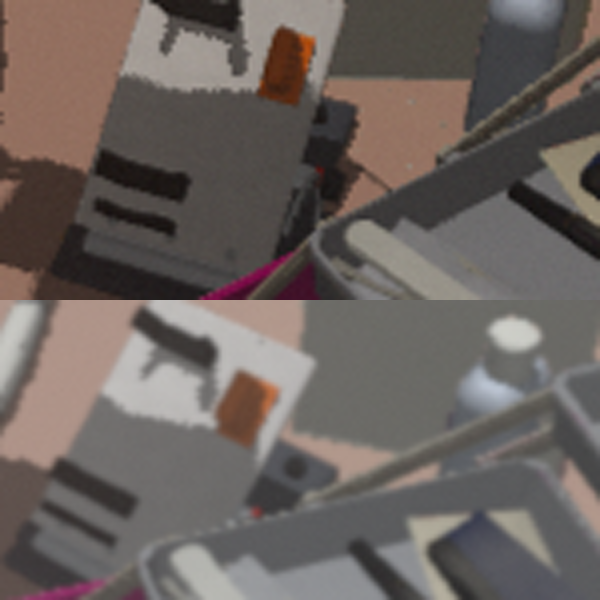

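The raised back is clear of the arm: upper saddle at (200,10), lower at (143,177), tab at (287,65), and the far right corner at (315,60) in the lower panel. Fitting the angle:

Run:
```python
from go import *
c,d=load('s3.png'),load('d3.png')
s=lambda P:(proj(c,P)-[290,200])*4
t=lambda P:(proj(d,P)-[285,190])*4
for q in(.6,.65,.7,.75,.8):
    T=back(rest,q); print(q,'farR side',t(T((142,-49,3))).round(),'lowL,R',s(T((36,38,29))).round(),s(T((36,-4,29))).round(),t(T((36,38,29))).round(),t(T((36,-4,29))).round(),'upL,R side',t(T((122,38,29))).round(),t(T((122,-4,29))).round(),'tab top far/near',s(T((120,-35,33))).round(),s(T((92,-30,33))).round(),'tabfoot',s(T((96,-40,3))).round())
```

```text
0.6 farR side [321.  62.] lowL,R [ 99. 157.] [183. 181.] [ 58. 160.] [126. 197.] upL,R side [142.  12.] [212.  44.] tab top far/near [298.  26.] [271.  80.] tabfoot [301.  91.]
0.65 farR side [318.  58.] lowL,R [ 97. 159.] [182. 184.] [ 55. 162.] [123. 199.] upL,R side [137.  10.] [206.  43.] tab top far/near [296.  26.] [268.  81.] tabfoot [300.  89.]
0.7 farR side [314.  54.] lowL,R [ 95. 162.] [180. 187.] [ 52. 164.] [121. 201.] upL,R side [131.   9.] [201.  42.] tab top far/near [293.  27.] [266.  83.] tabfoot [299.  88.]
0.75 farR side [310.  52.] lowL,R [ 93. 165.] [178. 190.] [ 50. 166.] [118. 203.] upL,R side [125.   9.] [195.  42.] tab top far/near [290.  29.] [263.  86.] tabfoot [297.  87.]
0.8 farR side [305.  49.] lowL,R [ 91. 168.] [176. 193.] [ 47. 168.] [115. 205.] upL,R side [119.  10.] [189.  43.] tab top far/near [287.  32.] [260.  89.] tabfoot [295.  87.]
```

Run:
```python
from go import *
c,d=load('s3.png'),load('d3.png')
M={(36,38,29):((98,153),(59,160)),(36,-4,29):((190,178),(137,193)),(122,38,29):(None,(138,8)),(122,-4,29):(None,(216,42)),(142,-49,3):(None,(315,60)),(120,-30,33):((294,30),None)}
def res2(T):
    o=[]
    for P,(m,n) in M.items():
        if m:o+=list(proj(c,T(P))-[290+m[0]/4,200+m[1]/4])
        if n:o+=list(proj(d,T(P))-[285+n[0]/4,190+n[1]/4])
    return np.array(o)
# joint fit, with saddle-tip y-spread free
f=least_squares(lambda p:np.r_[res(back(p[:3],p[3]),B),res2(back(p[:3],p[4]))],[*rest,.16,.68],loss='soft_l1')
print(f.x.round(4),f.fun.round(1)); J=f.jac; print(np.sqrt(np.diag(np.linalg.inv(J.T@J))).round(4))
```

```text
[0.5048 0.2786 0.4058 0.1516 0.5878] [-0.  -1.   1.  -0.  -0.5  0.4  0.8 -0.9 -1.3  0.4 -0.2 -0.4 -0.3  1.
  0.9  0.3 -1.2 -0.1  0.8 -1.1 -0.   1.2  1.2 -0.3  0.6  0.6  0.3 -0.1
 -1.2  0.4 -2.1  0.6  1.5  0.8 -0.7  0.3  1.9  0.1 -1.3 -2.3]
[0.0008 0.0009 0.0141 0.0184 0.0277]
```

```bash
cat > tabfit.py <<'E'
from go import *
import itertools
box=[np.array(p) for p in list(itertools.product((92,120),(-35,-25),(3,33)))]; fl=[np.array(p) for p in itertools.product((92,120),(-40,-20),(3,6))]
def blob(c,red=False):
    h=cv2.cvtColor(c['frame'],cv2.COLOR_BGR2HSV).astype(int); H,Sa,V=h[...,0],h[...,1],h[...,2]
    m=((H<=3)|(H>=176))&(Sa>130)&(V>60) if red else (H>=5)&(H<=16)&(Sa>165)&(V>50)
    k=np.zeros_like(m); k[190:260,320:400]=1; m&=k
    n,l,st,ce=cv2.connectedComponentsWithStats(m.astype(np.uint8)); i=1+np.argmax(st[1:,4]); ys,xs=np.where(l==i)
    return ce[i],st[i]
def model(c,T):
    k=8; m=np.zeros((400*k//2,640*k),np.uint8)
    for b in(box,fl):
        p=np.array([(proj(c,T(P))+.5-[0,100])*k for P in b]).astype(np.int32); cv2.fillConvexPoly(m,cv2.convexHull(p),1)
    M=cv2.moments(m,True); return np.array([M['m10']/M['m00']/k-.5,M['m01']/M['m00']/k-.5+100]),M['m00']/k/k
E
python3 - <<'E'
from tabfit import *
for f in('scene0.png','side0.png','s3.png','d3.png'):
    c=load(f); print(f,*[x.tolist() for x in blob(c)])
    try: print('  red',*[x.round(1).tolist() for x in blob(c,True)],proj(c,obj(rest)((-21.6,-59,58.3))))
    except Exception as e: print(e)
    for q in((.12,.16,.2) if '0' in f else (.58,.62,.66,.70,.74)): print('  ',q,*[np.round(x,1) for x in model(c,back(rest,q))])
E
```

```text
scene0.png [363.06040268456377, 223.1208053691275] [357, 213, 13, 20, 149]
  red [369.2, 242.0] [368, 241, 3, 3, 5] [369.02670845 244.32229174]
   0.12 [363.7 223.2] 180.6
   0.16 [363.7 222.1] 182.4
   0.2 [363.6 221.2] 183.7
side0.png [352.0, 217.0] [352, 217, 1, 1, 1]
attempt to get argmax of an empty sequence
   0.12 [352.5 224.7] 191.6
   0.16 [352.3 223.6] 193.2
   0.2 [352.1 222.6] 194.9
s3.png [361.1272727272727, 216.38181818181818] [355, 208, 13, 18, 165]
  red [369.7, 242.3] [369, 242, 2, 2, 3] [369.02670845 244.32229174]
   0.58 [361.8 215.3] 180.6
   0.62 [361.5 215.1] 179.2
   0.66 [361.2 214.9] 178.2
   0.7 [360.8 214.9] 175.3
   0.74 [360.4 214.9] 172.0Traceback (most recent call last):
  File "<stdin>", line 3, in <module>
  File "tabfit.py", line 8, in blob
    n,l,st,ce=cv2.connectedComponentsWithStats(m.astype(np.uint8)); i=1+np.argmax(st[1:,4]); ys,xs=np.where(l==i)
                                                                        ~~~~~~~~~^^^^^^^^^^
    return _wrapfunc(a, 'argmax', axis=axis, out=out, **kwds)
    return bound(*args, **kwds)
ValueError: attempt to get argmax of an empty sequence
```

```bash
sed -i 's/(Sa>165)/(Sa>sm)/; s/def blob(c,red=False):/def blob(c,red=False,sm=165):/' tabfit.py
python3 - <<'E'
from tabfit import *
D0,D3=load('side0.png'),load('d3.png')
for sm in(115,130,145):
    for f,c in(('0',D0),('3',D3)):
        try: print(sm,f,*[x.round(1).tolist() for x in blob(c,sm=sm)])
        except Exception as e: print(sm,f,'none')
for q in(.58,.62,.66,.70,.74): print('  ',q,*[np.round(x,1) for x in model(D3,back(rest,q))])
# wrist visibility
w=shot('wrist','w3.png')
for P in((0,49,3),(0,-49,3),(142,49,3),(142,-49,3),(106,-30,33)): print(P,proj(w,back(rest,.68)(P)).round())
E
```

```text
115 0 [350.8, 224.4] [344, 215, 15, 19, 124]
115 3 [346.1, 216.4] [340, 209, 14, 17, 146]
130 0 [350.5, 220.2] [347, 216, 8, 9, 43]
130 3 [347.1, 214.7] [340, 209, 14, 16, 70]
145 0 [350.5, 219.7] [347, 216, 8, 8, 30]
145 3 [351.1, 214.0] [350, 211, 4, 7, 14]
   0.58 [347.7 215.8] 197.4
   0.62 [347.  215.4] 197.1
   0.66 [346.2 215.1] 196.2
   0.7 [345.5 214.9] 194.5
   0.74 [344.6 214.8] 194.8
(0, 49, 3) [264. 153.]
(0, -49, 3) [178. 153.]
(142, 49, 3) [254. 281.]
(142, -49, 3) [152. 281.]
(106, -30, 33) [165. 236.]
```

Run:
```python
from tabfit import *
w=load('w3.png'); F=w['frame']; h=cv2.cvtColor(F,cv2.COLOR_BGR2HSV).astype(int)
m=((h[...,0]>=4)&(h[...,0]<=17)&(h[...,1]>140)&(h[...,2]>50)); m[:, :100]=0; m[:,260:]=0; m[:150]=0
n,l,st,ce=cv2.connectedComponentsWithStats(m.astype(np.uint8)); i=1+np.argmax(st[1:,4]); print(ce[i],st[i])
def tb(q):
    p=np.array([proj(w,back(rest,q)(P)) for P in box+fl]); return p.min(0).round(1),p.max(0).round(1),cv2.moments(cv2.convexHull(p.astype(np.float32)))
for q in(.55,.6,.65,.7,.75):
    a0,a1,_=tb(q); print(q,a0,a1)
s=r.sense();print(s['ee_pos'],w['eye'])
v=cv2.convertScaleAbs(F[120:320,100:320],alpha=1.5); cv2.imwrite('pics/v4.png',cv2.resize(v,(660,600),interpolation=cv2.INTER_CUBIC))
```

```text
[177.34016393 242.23360656] [163 227  30  30 732]
0.55 [163.6 228.6] [194.6 260.3]
0.6 [160.8 225.9] [193.  259.6]
0.65 [158. 223.] [191.4 258.6]
0.7 [155.2 219.8] [189.8 257.2]
0.75 [152.4 216.3] [188.1 255.4]
[0.42738582 0.35867896 0.20441535] [0.35779865 0.33085705 0.37054956]
```

Three image measurements (scene, side and wrist tab silhouettes) agree on about 0.58 rad. The kinematic estimate was 0.66, so the tab slipped a little in the pinch. I'll regrip and raise it by about 0.1 more.

Run:
```python
from go import *
g=lambda q:back(rest,q)((99,-30,25))-[0,0,.006]
to(g(.59)+[0,0,.06]); to(g(.59))
print(Rz(rest[2]).T@(g(.70)-g(.59))/.03)
```

```text
units [-1.39 -4.47  1.79] turn  yaw -157.3 pos [0.4274 0.3587 0.2044] clk 7.5 F [ 1.1 -0.7 -0.1]
units [-1.39 -4.47  3.79] turn  yaw -157.3 pos [0.4274 0.3587 0.2044] clk 7.5 F [ 1.1 -0.7 -0.1]
[-2.91338910e-01  7.22801448e-17  2.34844916e-01]
```

```bash
python3 -m jog '{"motion":[0.4,-0.3,-0.9,0,0, 0.4,-0.3,-0.9,0,0, 0.4,-0.3,-0.9,0,0, 0.4,-0.3,-0.9,0.4,0, 0.4,-0.2,-0.87,0.6,0, 0.4,0,0,0.8,0, 0.4,0,0,0.7,0, 0.4,0,0,0.7,0, 0.4,0,0,0.6,0, 0.4,0,0,0,0]}'
python3 -m jog '{"motion":[0,0,0,0,0, 0,0,0,0,0, 0,0,0,0,0, 0,0,0,0,0, 0,0,0,0,0]}' 55
python3 - <<'E'
from go import *
g=lambda q:back(rest,q)((99,-30,25))-[0,0,.006]
to(g(.59))
E
```

```text
clock: 8.5
ee_pos: [0.5169, 0.2479, 0.0867]
eef_rot: [[-0.924, -0.383, -0.004], [-0.383, 0.924, -0.002], [0.005, -0.0, -1.0]]
ft_force: [-0.9, -1.0, -1.1]
grip_width: 0.0372
finger_force: 0.0
clock: 9.0
ee_pos: [0.5181, 0.2529, 0.0908]
eef_rot: [[-0.923, -0.385, 0.001], [-0.385, 0.923, 0.005], [-0.003, 0.004, -1.0]]
ft_force: [-3.4, 11.3, 3.0]
grip_width: 0.0094
finger_force: 55.0
units [ 0.04 -0.04 -0.  ] turn  yaw -157.4 pos [0.5181 0.2529 0.0908] clk 9.0 F [-3.4 11.3  3. ]
```

```bash
python3 -m jog '{"motion":[0,0.08,0,-0.07,0, 0,0.08,0,-0.065,0, 0,0.08,0,-0.065,0, 0,0.08,0,-0.06,0, 0,0,0,0,0, 0,0,0,0,0]}'
python3 - <<'E'
from go import *
g=lambda q:back(rest,q)((99,-30,25))-[0,0,.006]
to(g(.7))
E
python3 -m jog '{"motion":[0.4,0,0,0,0, 0.4,0,0,0,0, 0.4,0,0,0,0, 0.4,0,0,-0.3,0, 0.4,0,0,-0.6,0, 0.4,0,0,-1,0, 0.4,0,0,-1,0, 0.4,0,0.8,-0.5,0, 0.4,0.3,0.9,0,0, 0.4,0.3,0.9,0,0, 0.4,0.3,0.9,0,0, 0.4,0.3,0.9,0,0]}'
python3 - <<'E'
from tabfit import *
w=shot('wrist','w4.png'); c=shot('scene','s4.png'); d=shot('side','d4.png'); F=w['frame']; h=cv2.cvtColor(F,cv2.COLOR_BGR2HSV).astype(int)
m=((h[...,0]>=4)&(h[...,0]<=17)&(h[...,1]>140)&(h[...,2]>50)); m[:, :100]=0; m[:,260:]=0; m[:150]=0
n,l,st,ce=cv2.connectedComponentsWithStats(m.astype(np.uint8)); i=1+np.argmax(st[1:,4]); print(ce[i],st[i])
for q in(.6,.65,.7,.75):
    p=np.array([proj(w,back(rest,q)(P)) for P in box+fl]); print(q,p.min(0).round(1),p.max(0).round(1))
print('scene',blob(c)[0],'model-corr',[(q,(model(c,back(rest,q))[0]+[-.6,1]).round(1)) for q in(.6,.65,.7,.75)])
print('side',blob(d,sm=115)[0],[(q,(model(d,back(rest,q))[0]+[-1.6,.5]).round(1)) for q in(.6,.65,.7,.75)])
E
```

```text
clock: 9.6
ee_pos: [0.5094, 0.2492, 0.0973]
eef_rot: [[-0.923, -0.385, 0.001], [-0.385, 0.923, 0.005], [-0.003, 0.004, -1.0]]
ft_force: [1.5, 11.9, -8.7]
grip_width: 0.0098
finger_force: 55.0
units [ 0.01 -0.04 -0.02] turn  yaw -157.4 pos [0.5094 0.2492 0.0973] clk 9.6 F [ 1.5 11.9 -8.7]
clock: 10.8
ee_pos: [0.4251, 0.3549, 0.2003]
eef_rot: [[-0.924, -0.383, 0.001], [-0.383, 0.924, 0.001], [-0.001, 0.0, -1.0]]
ft_force: [-0.3, -0.1, -0.4]
grip_width: 0.0371
finger_force: 0.0
[179.80834621 242.73879444] [167 227  27  30 647]
0.6 [164. 231.] [196.1 264.6]
0.65 [161.2 228.1] [194.5 263.7]
0.7 [158.4 224.9] [192.9 262.4]
0.75 [155.6 221.4] [191.3 260.7]
scene [360.4244186  215.87790698] model-corr [(0.6, array([361.1, 216.2])), (0.65, array([360.7, 216. ])), (0.7, array([360.2, 215.9])), (0.75, array([359.7, 216. ]))]
side [344.72972973 215.85810811] [(0.6, array([345.7, 216.1])), (0.65, array([344.8, 215.7])), (0.7, array([343.9, 215.4])), (0.75, array([342.7, 215.3]))]
```

```bash
python3 -m jog '{"motion":[0.6,0,0,0,-1, 0.6,0,0,0,-1, 0.6,0,0,0,-1, 0.6,0,0,0,-1, 0.6,0,0,0,0]}' 20
python3 - <<'E'
from go import *
hp=np.array([.4903,.4341,0]); b=np.array([.685,.729,0])
to(hp+.006*b+[0,0,.10],np.radians(226.8)); to(hp+.006*b+[0,0,.005])
E
```

```text
clock: 11.45
ee_pos: [0.4264, 0.3534, 0.1996]
eef_rot: [[-0.687, -0.726, 0.001], [-0.726, 0.687, -0.0], [-0.0, -0.001, -1.0]]
ft_force: [0.4, -0.5, 1.0]
grip_width: 0.0559
finger_force: 0.0
units [-3.62  0.3   3.32] turn -0.035987230574302094 yaw -133.4 pos [0.4264 0.3534 0.1996] clk 11.45 F [ 0.4 -0.5  1. ]
units [-3.62  0.31  6.49] turn  yaw -133.4 pos [0.4264 0.3534 0.1996] clk 11.45 F [ 0.4 -0.5  1. ]
```

```bash
python3 -m jog '{"motion":[0.6,-0.9,0.1,0,0, 0.6,-0.9,0.1,0,0, 0.6,-0.9,0.1,0.2,0, 0.6,-0.92,0,0.8,0, 0.6,0,0,0.8,0, 0.6,0,0,0.8,0, 0.6,0,0,0.7,0, 0.6,0,0,0,0, 0.6,0,0,0,0]}'
python3 - <<'E'
from go import *
hp=np.array([.4903,.4341,0]); b=np.array([.685,.729,0])
to(hp+.006*b+[0,0,.005],np.radians(226.8))
c=shot('scene','s5.png')
for P in((0,-90,12),(0,99,12),(-10,-55,12)): print(proj(c,obj([.4903,.4341,2.3875])(P)).round(1))
# fingertips expected either side of the body
E
```

```text
clock: 12.35
ee_pos: [0.494, 0.4387, 0.1004]
eef_rot: [[-0.689, -0.724, -0.0], [-0.724, 0.689, -0.001], [0.001, -0.0, -1.0]]
ft_force: [0.5, -0.5, -0.4]
grip_width: 0.0555
finger_force: 0.0
units [-0.01 -0.02  3.18] turn -0.06334733375186093 yaw -133.6 pos [0.494  0.4387 0.1004] clk 12.35 F [ 0.5 -0.5 -0.4]
[285.4 183.2]
[284.3 244.2]
[289.7 193.1]
```

```bash
python3 -m jog '{"motion":[0.6,0,0,0.5,0, 0.6,0,0,0.5,0, 0.6,0,0,0.5,0, 0.6,0,0,0.5,0, 0.6,0,0,0.5,0, 0.6,0,0,0.35,0, 0.6,0,0,0.2,0, 0.6,0,0,0.1,0, 0.6,0,0,0,0, 0.6,0,0,0,0]}'
```

```text
clock: 13.4
ee_pos: [0.4941, 0.4397, 0.0064]
eef_rot: [[-0.688, -0.726, 0.001], [-0.726, 0.688, 0.001], [-0.001, -0.0, -1.0]]
ft_force: [-0.1, -0.9, 0.7]
grip_width: 0.0558
finger_force: 0.0
```

```bash
python3 -m jog '{"motion":[0.1,0,0,0,0, 0.1,0,0,0,0, 0.1,0,0,0,0, 0.1,0,0,0,0, 0.1,0,0,0,0, 0.1,0,0,0,0]}' 20
python3 -m jog '{"motion":[0.1,0,0,-0.2,0, 0.1,0,0,-0.5,0, 0.1,0,0,-0.8,0, 0.1,0,0,-1,0, 0.1,0,0,-1,0, 0.1,0,0,-1,0, 0.1,0,0,-1,0, 0.1,0,0,-0.5,0, 0.1,0,0,0,0]}'
python3 - <<'E'
from go import *
c=shot('scene','s6.png'); d=shot('side','d6.png'); w=shot('wrist','w6.png')
s=r.sense(); print(s['ee_pos'],s['grip_width'],s['finger_force'],s['ft_force'])
# gold bit
for n,x in(('s',c),('d',d),('w',w)):
    h=cv2.cvtColor(x['frame'],cv2.COLOR_BGR2HSV).astype(int)
    m=(h[...,0]>=14)&(h[...,0]<=28)&(h[...,1]>120)&(h[...,2]>60)
    k,l,st,ce=cv2.connectedComponentsWithStats(m.astype(np.uint8)); print(n,[(ce[i].round(1).tolist(),st[i,4]) for i in range(1,k) if 3<st[i,4]<200][:12])
    p=s['ee_pos']; R=s['eef_rot']; bit=p-R[:,0]*.084+[0,0,.006]; tail=p+R[:,0]*.105+[0,0,.006]; print('expected bit',proj(x,bit).round(1),'tail',proj(x,tail).round(1))
    if n in 'sd':
        u,v=proj(x,p).astype(int)
i=np.vstack([cv2.resize(x['frame'][y:y+100,z:z+200],(600,300),interpolation=cv2.INTER_CUBIC) for x,y,z in((c,100,200),(d,100,200))])
cv2.imwrite('pics/v6.png',i)
E
```

```text
clock: 14.0
ee_pos: [0.4936, 0.4394, 0.0058]
eef_rot: [[-0.688, -0.726, -0.0], [-0.726, 0.688, 0.0], [-0.0, 0.0, -1.0]]
ft_force: [-1.0, 0.1, 1.1]
grip_width: 0.0207
finger_force: 20.0
clock: 14.9
ee_pos: [0.4952, 0.4405, 0.1898]
eef_rot: [[-0.688, -0.726, 0.005], [-0.726, 0.688, 0.004], [-0.006, -0.001, -1.0]]
ft_force: [1.1, 0.4, -2.4]
grip_width: 0.0206
finger_force: 20.0
[0.49288002 0.43872431 0.18370036] 0.020595334015440836 19.976908564567566 [-0.46897916 -0.99822651 -2.48108173]
s [([352.8, 107.8], np.int32(4)), ([358.3, 110.8], np.int32(31)), ([345.2, 109.1], np.int32(8)), ([280.6, 113.2], np.int32(5)), ([338.8, 112.8], np.int32(6)), ([334.1, 118.3], np.int32(12)), ([338.6, 119.4], np.int32(8)), ([345.4, 120.6], np.int32(17)), ([335.2, 124.4], np.int32(23)), ([341.1, 128.4], np.int32(15)), ([361.2, 153.5], np.int32(75)), ([518.6, 177.6], np.int32(7))]
expected bit [280.1 117.2] tail [277.3 176. ]
d [([572.2, 309.5], np.int32(31)), ([628.2, 344.2], np.int32(14))]
expected bit [295.8 115.9] tail [270.2 164.3]
w [([268.0, 32.0], np.int32(13)), ([86.6, 273.4], np.int32(25)), ([100.0, 281.5], np.int32(50))]
expected bit [313.6 361.7] tail [313.9  44. ]
```

The grasp holds (20.6 mm wide, about 2 N weight) and the bit is level or slightly up. Now the place target.

```bash
python3 -m jog '{"motion":[0.1,0,0,0,1, 0.1,0,0,0,1, 0.1,0,0,0,1, 0.1,0,0,0,1, 0.1,0,0,0,0]}'
python3 - <<'E'
from go import *
for q in(.64,.67,.70):
    P=back(rest,q)((79+6+3,17+1.2,23))-[0,0,.006]; print(q,P.round(4)); to(P,rest[2]+np.pi)
U=back(rest,.67); print('back top edge',U((142,17,3)),'saddle up floor',U((122,17,11)),'prong',U((122,17,30)),'tab',U((120,-30,33)))
E
```

```text
clock: 15.55
ee_pos: [0.4926, 0.4385, 0.1829]
eef_rot: [[-0.924, -0.382, -0.003], [-0.382, 0.924, -0.002], [0.004, -0.001, -1.0]]
ft_force: [0.2, -0.5, -1.7]
grip_width: 0.0212
finger_force: 20.0
0.64 [0.4884 0.2913 0.086 ]
units [ 1.99 -4.48  3.24] turn -0.03192879224465906 yaw -157.5 pos [0.4926 0.4385 0.1829] clk 15.55 F [ 0.2 -0.5 -1.7]
0.67 [0.4865 0.2904 0.0877]
units [ 2.06 -4.48  3.19] turn -0.03192879224465906 yaw -157.5 pos [0.4926 0.4385 0.1829] clk 15.55 F [ 0.2 -0.5 -1.7]
0.7 [0.4844 0.2896 0.0893]
units [ 2.14 -4.48  3.13] turn -0.03192879224465906 yaw -157.5 pos [0.4926 0.4385 0.1829] clk 15.55 F [ 0.2 -0.5 -1.7]
back top edge [0.53744325 0.31041697 0.11153148] saddle up floor [0.51839099 0.30246715 0.10538233] prong [0.50750217 0.29792363 0.12027494] tab [0.52243513 0.25322715 0.12138443]
```

```bash
python3 -m jog '{"motion":[0.1,0.3,-0.6,0,0, 0.1,0.3,-0.8,0,0, 0.1,0.4,-0.8,0,0, 0.1,0.4,-0.8,0,0, 0.1,0.4,-0.8,0,0, 0.1,0.28,-0.68,0.2,0, 0.1,0,0,0.5,0, 0.1,0,0,0.4,0, 0.1,0,0,0,0, 0.1,0,0,0,0]}'
python3 - <<'E'
from go import *
P=back(rest,.67)((79+6+3,17+1.2,23))-[0,0,.006]; to(P,rest[2]+np.pi)
s=r.sense(); p,R=s['ee_pos'],s['eef_rot']
c=shot('scene','s7.png'); d=shot('side','d7.png')
for n,x in(('s',c),('d',d)):
    h=cv2.cvtColor(x['frame'],cv2.COLOR_BGR2HSV).astype(int)
    m=(h[...,0]>=14)&(h[...,0]<=28)&(h[...,1]>100)&(h[...,2]>60); m[:150]=0;m[260:]=0;m[:,:250]=0;m[:,420:]=0
    k,l,st,ce=cv2.connectedComponentsWithStats(m.astype(np.uint8)); print(n,[(ce[i].round(1).tolist(),int(st[i,4])) for i in range(1,k) if 2<st[i,4]<200][:12])
    for t in(0,5,10,15,20,30): a_=np.radians(t); print(t,proj(x,p+[0,0,.006]-R[:,0]*.082*np.cos(a_)+np.array([0,0,1])*.082*np.sin(a_)).round(1),end=' ')
i=np.vstack([cv2.resize(x['frame'][y:y+110,z:z+220],(600,300),interpolation=cv2.INTER_CUBIC) for x,y,z in((c,150,230),(d,150,230))])
cv2.imwrite('pics/v7.png',i)
E
```

```text
clock: 16.55
ee_pos: [0.4868, 0.2918, 0.1516]
eef_rot: [[-0.923, -0.385, -0.002], [-0.385, 0.923, -0.001], [0.002, 0.0, -1.0]]
ft_force: [0.2, 0.3, -1.2]
grip_width: 0.0209
finger_force: 20.0
units [ 0.02 -0.04  2.13] turn -1.6492529972794014e-05 yaw -157.4 pos [0.4868 0.2918 0.1516] clk 16.55 F [ 0.2  0.3 -1.2]
s [([333.0, 151.0], 3), ([362.5, 155.8], 15)]
0 [347.9 164.3] 5 [347.9 161.4] 10 [347.9 158.7] 15 [347.8 156.2] 20 [347.6 153.8] 30 [346.8 150. ] d []
0 [343.9 166.1] 5 [344.  163.2] 10 [343.9 160.5] 15 [343.7 157.9] 20 [343.2 155.6] 30 [341.8 151.4]
```

```bash
python3 -m jog '{"motion":[0.1,0,-0.04,0.3,0, 0.1,0,0,0.3,0, 0.1,0,0,0.2,0, 0.1,0,0,0.1,0, 0.1,0,0,0.1,0, 0.1,0,0,0,0]}'
python3 -m jog '{"motion":[0.1,0,0,0.1,0, 0.1,0,0,0.1,0, 0.1,0,0,0.1,0]}'
python3 -m jog '{"motion":[0.1,0,0,0.1,0, 0.1,0,0,0.1,0, 0.1,0,0,0,0]}'
```

```text
clock: 17.25
ee_pos: [0.4879, 0.2901, 0.1224]
eef_rot: [[-0.924, -0.384, -0.0], [-0.384, 0.924, -0.0], [0.0, 0.0, -1.0]]
ft_force: [-0.4, -0.9, -1.8]
grip_width: 0.0209
finger_force: 20.0
clock: 17.55
ee_pos: [0.4881, 0.2902, 0.1138]
eef_rot: [[-0.924, -0.384, 0.0], [-0.384, 0.924, 0.0], [-0.0, -0.0, -1.0]]
ft_force: [-2.6, -1.0, 2.5]
grip_width: 0.0208
finger_force: 20.0
clock: 17.85
ee_pos: [0.488, 0.2901, 0.1073]
eef_rot: [[-0.924, -0.384, 0.0], [-0.384, 0.924, -0.0], [-0.0, -0.0, -1.0]]
ft_force: [-1.2, 0.3, 1.5]
grip_width: 0.0208
finger_force: 20.0
```

```bash
python3 -m jog '{"motion":[0.1,0,0,0.1,0, 0.1,0,0,0.1,0, 0.1,0,0,0.1,0, 0.1,0,0,0,0]}'
python3 -m jog '{"motion":[0.1,0,0,0.1,0, 0.1,0,0,0.1,0, 0.1,0,0,0,0]}'
```

```text
clock: 18.25
ee_pos: [0.4881, 0.2902, 0.0982]
eef_rot: [[-0.924, -0.384, 0.0], [-0.384, 0.924, 0.0], [-0.0, 0.0, -1.0]]
ft_force: [-1.1, -0.0, 1.4]
grip_width: 0.021
finger_force: 20.0
clock: 18.55
ee_pos: [0.4877, 0.29, 0.092]
eef_rot: [[-0.924, -0.384, -0.001], [-0.384, 0.924, -0.0], [0.001, 0.0, -1.0]]
ft_force: [-1.7, -0.4, 0.7]
grip_width: 0.0211
finger_force: 20.0
```

```bash
python3 -m jog '{"motion":[0.1,0,0,0.06,0, 0.1,0,0,0.06,0, 0.1,0,0,0,0]}'
python3 -m jog '{"motion":[0.1,0,0,0.06,0, 0.1,0,0,0,0]}'
```

```text
clock: 18.85
ee_pos: [0.4882, 0.2903, 0.0895]
eef_rot: [[-0.923, -0.384, 0.0], [-0.384, 0.923, 0.0], [-0.0, 0.0, -1.0]]
ft_force: [-1.3, -1.6, 7.7]
grip_width: 0.0206
finger_force: 20.0
clock: 19.05
ee_pos: [0.4884, 0.2904, 0.0881]
eef_rot: [[-0.923, -0.384, 0.001], [-0.384, 0.923, 0.0], [-0.001, 0.0, -1.0]]
ft_force: [-1.5, -1.2, 8.4]
grip_width: 0.0208
finger_force: 20.0
```

```bash
python3 -m jog '{"motion":[0.33,0,0,0,0, 0.33,0,0,0,0, 0.33,0,0,0,0, 0.33,0,0,0,0]}'
python3 -m jog '{"motion":[0.33,0,0,-0.15,0, 0.33,0,0,-0.3,0, 0.33,0,0,-0.5,0, 0.33,0,0,-0.8,0, 0.33,0,0,-1,0, 0.33,0,0,-1,0, 0.33,0,0.7,-0.3,0, 0.33,0.3,0.9,0,0, 0.33,0.3,0.9,0,0, 0.33,0.3,0.9,0,0, 0.33,0.3,0.9,0,0, 0.33,0,0,0,0]}'
python3 - <<'E'
from tabfit import *
c=shot('scene','s8.png'); d=shot('side','d8.png'); w=shot('wrist','w8.png')
print('scene',blob(c)[0],'model-corr',[(q,(model(c,back(rest,q))[0]+[-.6,1]).round(1)) for q in(.6,.65,.7,.75)])
print('side',blob(d,sm=115)[0],[(q,(model(d,back(rest,q))[0]+[-1.6,.5]).round(1)) for q in(.6,.65,.7,.75)])
A=cv2.resize(c['frame'][150:270,280:400],(400,400),interpolation=cv2.INTER_CUBIC)
B_=cv2.resize(d['frame'][150:270,270:390],(400,400),interpolation=cv2.INTER_CUBIC)
u,v=proj(w,back(rest,.67)((79,17,11))).astype(int); print('w',u,v)
y0=max(0,min(v-100,200)); W=cv2.resize(w['frame'][y0:y0+200,max(0,u-200):max(0,u-200)+400],(400,200),interpolation=cv2.INTER_AREA)
W=np.hstack([W,np.zeros((200,400,3),np.uint8)])
cv2.imwrite('pics/v8.png',cv2.convertScaleAbs(np.vstack([np.hstack([A,B_]),W]),alpha=1.4)); print(max(0,u-200),y0)
E
```

```text
clock: 19.45
ee_pos: [0.4877, 0.29, 0.0868]
eef_rot: [[-0.924, -0.384, -0.001], [-0.384, 0.924, -0.0], [0.001, -0.0, -1.0]]
ft_force: [0.7, 0.4, 0.2]
grip_width: 0.0305
finger_force: 0.0
clock: 20.65
ee_pos: [0.4035, 0.398, 0.2106]
eef_rot: [[-0.922, -0.386, 0.001], [-0.386, 0.922, 0.002], [-0.002, 0.002, -1.0]]
ft_force: [0.0, -1.1, 0.1]
grip_width: 0.0307
finger_force: 0.0
scene [360.61016949 215.84745763] model-corr [(0.6, array([361.1, 216.2])), (0.65, array([360.7, 216. ])), (0.7, array([360.2, 215.9])), (0.75, array([359.7, 216. ]))]
side [344.82098765 215.7962963 ] [(0.6, array([345.7, 216.1])), (0.65, array([344.8, 215.7])), (0.7, array([343.9, 215.4])), (0.75, array([342.7, 215.3]))]
w 188 219
0 119
```

View pics/v8.png

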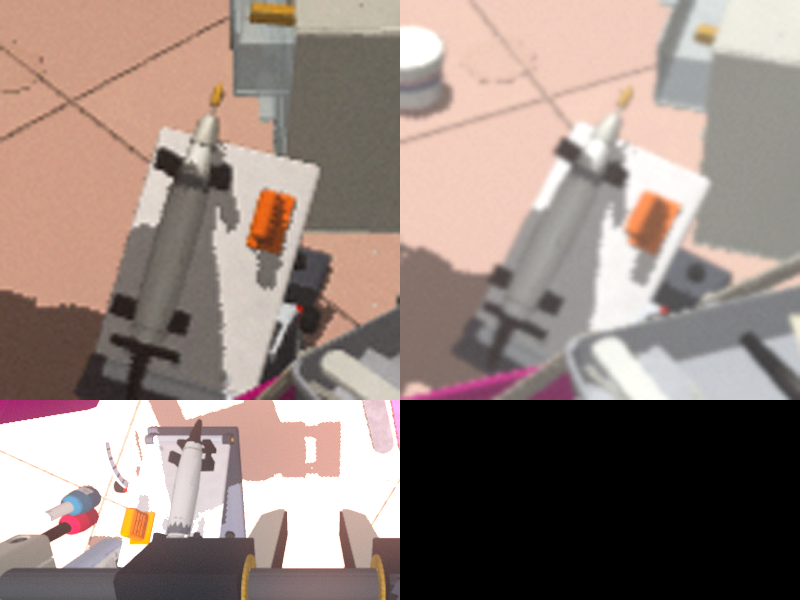

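The picture shows the handpiece in both saddles, bit uppermost (gold tip at (217,87) left, (628,88) right), with its body end on the stop. The red and teal bottles are standing, seen in the wrist panel. One numeric check of the angle and seating:

Run:
```python
from go import *
c,d=load('s8.png'),load('d8.png')
ps=np.array([280+217/3.333,150+85/3.333]);pd=np.array([270+228/3.333,150+87/3.333]); print(ps,pd)
A=[];bb=[]
for x,p in((c,ps),(d,pd)):
    e,v=ray(x,*p); v/=np.linalg.norm(v); M=np.eye(3)-np.outer(v,v);A.append(M);bb.append(M@e)
X=np.linalg.lstsq(np.vstack(A),np.concatenate(bb),rcond=None)[0]; P=Rz(rest[2]).T@(X-[*rest[:2],0])*1000+[66,0,-21]
print('bit rel hinge',P.round(1),'radius',np.hypot(P[0],P[2]),'(169,23)->',np.hypot(169,23),'q',np.arctan2(P[2],P[0])-np.arctan2(23,169))
for q in(.6,.64,.68,.72): T=back(rest,q); print(q,proj(c,T((169,18,23))).round(1),proj(d,T((169,18,23))).round(1),proj(c,T((20,18,23))).round(1))
```

```text
[345.10651065 175.50255026] [338.40684068 176.10261026]
bit rel hinge [114.1  16.3 127.3] radius 170.93316422192717 (169,23)-> 170.55790805471318 q 0.705040107063133
0.6 [346.2 176.8] [340.9 177.7] [322.8 250.8]
0.64 [345.4 176.3] [339.8 176.9] [322.5 251.2]
0.68 [344.7 175.8] [338.5 176.2] [322.3 251.7]
0.72 [343.9 175.5] [337.1 175.6] [322.  252.1]
```

The bit tip sits at radius 170.9 mm (170.6 expected for home), y = 16 mm (17 expected), and the back at about 0.69 rad. I'll hand it in.

```bash
python3 -c "
from rig import r
print(r.job_done())"
```

```text
the job is handed in; nothing more can be done
None
```

The back stands at about 0.69 rad (39–40 degrees) by my camera measurements, with the handpiece lying in both saddles, bit uppermost and against the stop; the bottles and tub were left alone, and I handed the job in at about 21 s but got no verdict back.

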